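# Turn the bar end for end in the marking jig

### The arm

A 6-joint arm with a two-finger parallel gripper is mounted at the origin on the work surface. World frame = base frame: x ahead of the robot, y to its left, z up, the work surface at z = 0. Lengths are in mm, angles in rad, forces in N, time in s.
With the tool pointing down it reaches from about 350 to 875 mm from the base axis. Payload 4.2 kg.
Tool frame: the origin (TCP) lies at the very end of the fingers, on their centre line; the grasp point (between the pads) lies arm.grip_depth behind it (arm.grip_depth is the distance from the TCP to the grasp point, in mm); z points along the fingers, y is the direction in which the jaws open and shut (so a half turn about z gives the same grasp; the last joint's range is limited). The gripper opens to 85 mm and grips with 20 to 120 N. Pads are 22 mm wide; open, the fingers measure 114 mm over their backs; the gripper's body (76 mm by 85 mm) begins 54 mm behind the grasp point. The pads swing forward as they close: fully open they stand 13 mm farther back than shut.
Start: joints at [1.474, 0.385, 0.008, 0, -1.194, -0.259], TCP at [217.68, 585.845, 231.312] pointing down, gripper open.
Joint ranges: [-3.14, 3.14], [-1.21, 2.06], [-1.07, 1.41], [-3.16, 2.05], [-2.99, -0.16], [-3.1, 3.1]. Speed limits (rad/s): [2.79, 2.79, 3.14, 3.14, 3.14, 3.14].

### API

Orientations are given as a unit quaternion [x, y, z, w].
In Python, from bench import arm, optics, workorder gives the robot as it stands. The module is installed in compiled form; this text tells all that it offers.
- The arm moves only by the tool play_rows, never from a script. Its arguments are lists of equal length, an entry for each row: "travel": the shift along the tool's x, y, z in m, a list of three; "rotation": the turn, a rotation vector about the tool's x, y, z in rad, a list of three; "grip": the opening, from 0 (shut) to 1 (fully open). In form: {"travel": [[x, y, z], ...], "rotation": [[rx, ry, rz], ...], "grip": [grip, ...]}. A call has 1 to 12 rows; each row shifts and turns the commanded pose from where the row before left it, along the tool's axes as they then stand; what a row does not reach is not made up. A row lasts 1/12 s, in which the tool goes at most 41.7 mm and 7.16 degrees, less where a joint would pass 70% of its speed; a pose out of reach is approached as far as the arm can. A call is refused whole if a number of a shift passes 0.0417 or a number of a turn 0.125, either way. A call with a gripper value outside its range is refused whole. The fingers move at their own pace and stop on an object; the grip force is fixed at half the most. Time passes only in rows, so rows that do not move let the fingers close. It gives the time, the measured TCP pose, the force and the opening at its end, in the units of the state.
- arm.read_state(): the state, without advancing time (a new reading comes with each control period).
- optics.get_image(name): name is "scene" or "top" or "wrist"; returns a dict with "image" (400x640x3 uint8, blue, green, red), "depth" (400x640 float32, mm along the optical axis (not along the pixel's ray), 0 where there is no reading), "camera_matrix" (3x3 intrinsics, pixels), "k1" (the pictures are not rectified: a ray, as slopes to the right and down, at radius r is drawn at 1 + k1 r^2 times it, then the intrinsics apply), "R" (3x3) and "t" (3): a world point X has camera coordinates R X + t; the wrist camera has in their place "hand_eye" (4x4, takes a point from camera to tool coordinates, whose origin is the TCP and whose axes are the flange's). Camera axes: x right, y down, z forward; pixel columns grow to the right and rows downward; lengths in mm; the calibration is good to about 2 mm. A picture is of the moment at which its call begins: read the wrist's pose just before it.
- workorder.job_done(): hands the job in, once; it reports no verdict.
The state is a dict: "clock": time; "joints": joint angles; "joint_vel": joint speeds; "joint_efforts": joint torques, N m; "position": TCP position; "ee_rot": TCP orientation; "contact_force": force on the tool from outside, world axes, zero at the start; "wrist_torque": the same for the moment, N m; "gripper_width": finger opening in mm.
Only numpy, scipy, OpenCV 4.12 (cv2) and the standard library are available. Lean on these libraries where they do the work, as an engineer would, in place of code of your own. Each camera call takes 0.05 s, during which the arm holds its last target. There are 200 camera calls.

### The job

The rounded end of the aluminium bar has had its pass in the little marking jig; now set it up for the next one. Take the bar out, turn it end for end and slide it back between the rails beneath the sprung hold-down arm, so that the square end is fully home against the stop bar and the arm bears down on the bar. Leave the bar lying flat on the jig's bed, let go of it, and do not disturb the jar, the charcoal block or the hammer.

Things in the scene. Friction and masses are not known exactly. Their poses are not given: they have to be found in the camera images.
- bar_mid (a point): centre of the loose plain aluminium bar, 160 long, 30 wide, 18 high, 0.23 kg; x runs along it to the square end, z up. At the start it lies on the jig's bed beneath the arm, rounded end within 10 mm of the stop bar, the square end 75 to 85 mm out of the mouth, underside 10 mm above the bench. Only that overhang can be gripped: rails stand close beside the rest.
- square_end (a point): centre of the bar's square end face, 80 mm from bar_mid along its +x; axes as bar_mid
- round_end (a point): outermost point of the bar's other end, rounded in plan (half circle, radius 15), half-way up, 80 mm from bar_mid along its -x; axes as bar_mid
- jig_stop (a point): fixed steel marking jig: middle of the stop bar's face, at bed level (10 mm above the bench). x: level, the way work slides in, towards the stop bar; z up; y across. The flat bed reaches from the mouth, at x = -85 mm, to the stop bar (18 high). Nothing of the jig stands over 60 mm above the bench at rest.
- hold_down (a joint): angle (rad) of the sprung hold-down arm, a steel strip 18 wide hinged behind the stop bar 30 mm above the bed; 0 right down, nothing beneath; up to 0.7 lifted. Its nose, 35 mm before the stop bar, then hangs 12 mm over the bed; its upturned tip is about 76 mm before the stop, 26 mm up, so a bar pushed in from the mouth lifts it by itself. About 0.08 with the bar beneath, pressing with 6 N.
- jar: bystander: closed glass jar, 64 across, 75 high, white cap; origin at the centre of its underside
- charcoal: bystander: black charcoal soldering block 70 x 130 x 30; origin at the centre of its underside
- hammer: bystander: hammer 200 long lying on the bench along its x axis; origin near its middle, at bench level
- jig_mouth (a point): middle of the bed's edge at the mouth, at bed level, axes as jig_stop. Two rails, 12 high, run along the bed 36 mm apart (3 mm to spare each side of the bar), flared at the mouth to 55 mm; the flares reach 5 mm beyond this edge. The base plate (90 wide) ends here; before it is bare bench.
Not all that is in view belongs to the job. Of the things that look like the part that bears jig_stop, the larger one is meant. What is shaped like the part that bears bar_mid but purple is not meant.

How it is judged (in metres and radians):
At the end, for the whole second after the job is handed in: The bar lies flat on the jig's bed between the rails (in line within 0.1 rad, flat within 0.05 rad, its middle 6 to 12 mm above the bed), its square end within 5 mm of the stop bar and within 8 mm of the middle line, with the hold-down arm bearing on it (joint between 0.05 and 0.13) (x of square_end in the frame of jig_stop above -0.005 m and y of square_end in the frame of jig_stop between -0.008 and 0.008 m and z of bar_mid in the frame of jig_stop between 0.006 and 0.012 m and angle between the x axis of bar_mid and the x axis of jig_stop, either way round below 0.1 rad and angle between the z axis of bar_mid and the z axis of jig_stop, either way round below 0.05 rad and value of joint hold_down between 0.05 and 0.13 rad); the robot touches nothing.
It fails at once if the jar is disturbed (moved over 20 mm) (distance of jar from where it was at the start of the episode above 0.02 m).
It fails at once if the charcoal block is disturbed (moved over 20 mm) (distance of charcoal from where it was at the start of the episode above 0.02 m).
It fails at once if the hammer is disturbed (moved over 20 mm) (distance of hammer from where it was at the start of the episode above 0.02 m).
It also fails if it takes over 54 s, if anything falls off the work surface, if the arm or the gripper's body presses on something with over 40 N, if the wrist force passes 120 N, or if a joint passes its speed limit or range.

## Working session

There is one attempt and no reset: what is moved stays moved. The work goes in short steps, Python scripts to look and compute and a tool call to move; the robot and the scene stay as the last step left them, time stands still between calls to the robot, and variables do not carry over. Pictures are saved under pics/ and viewed, about 8 in all and at most 12, crops included, and the job is handed in when it is done.

Besides the shell and the picture viewer there is one more tool, called after "Call:" as name(argument=value, ...) on one line, values as JSON. play_rows: Moves the arm, as the interface text tells. Its arguments: {"type":"object","properties":{"travel":{"type":"array","items":{"type":"array","items":{"type":"number"}}},"rotation":{"type":"array","items":{"type":"array","items":{"type":"number"}}},"grip":{"type":"array","items":{"type":"number"}}},"required":["travel","rotation","grip"]}

```bash
mkdir -p pics; cat > h.py <<'E'
import numpy as np, cv2
from bench import arm, optics, workorder
from scipy.spatial.transform import Rotation as Ro
def world(d, st=None):
    K=d["camera_matrix"];h,w=d["depth"].shape
    u,v=np.meshgrid(np.arange(w),np.arange(h))
    k=float(d["k1"])
    p=cv2.undistortPoints(np.stack([u,v],-1).reshape(-1,1,2).astype(np.float64),K,np.array([k,0,0,0,0.]) ).reshape(h,w,2)
    z=d["depth"].astype(float)
    P=np.dstack([p[...,0]*z,p[...,1]*z,z])
    if "R" in d: return (P-np.asarray(d["t"]).ravel())@np.asarray(d["R"])
    H=np.asarray(d["hand_eye"]);Q=P@H[:3,:3].T+H[:3,3]
    return Q@Ro.from_quat(st["ee_rot"]).as_matrix().T+np.asarray(st["position"])
E
python3 - <<'E'
from h import *
print(arm.read_state(), arm.grip_depth)
for n in("top","scene"):
    d=optics.get_image(n); cv2.imwrite(f"pics/{n}0.png",d["image"]); np.save(n+"_w.npy",world(d))
    print(n,d["k1"],d["camera_matrix"].tolist(),np.round(d["R"],3).tolist(),np.round(d["t"]).tolist())
E
```

```text
{'clock': 0.0, 'joints': array([ 1.47358925e+00,  3.85596257e-01,  6.59130584e-03, -4.80336101e-04,
       -1.19400177e+00, -2.58612890e-01]), 'joint_vel': array([-1.88460134e-03,  1.77323729e-03,  6.92264259e-05,  8.46553968e-04,
       -1.16496232e-03,  7.26613593e-04]), 'joint_efforts': array([-8.65307766e-05, -3.92287052e+01,  1.88397503e+01,  4.18621883e+00,
       -4.65875346e-03, -6.78794034e-07]), 'position': array([217.49947377, 585.29922155, 230.18688506]), 'ee_rot': array([ 9.84199407e-01, -1.77060037e-01, -1.33400027e-04,  1.11959259e-03]), 'contact_force': array([ 0.00560767, -0.92914342,  0.49574069]), 'wrist_torque': array([-0.00737348,  0.00818395,  0.02688783]), 'gripper_width': 85.48400553252743} 18.700000000000003
top -0.12717909146541823 [[470.97987750669694, 0.0, 317.7591707291377], [0.0, 470.97987750669694, 202.8403003319464], [0.0, 0.0, 1.0]] [[0.024, -1.0, -0.012], [-0.983, -0.021, -0.18], [0.179, 0.016, -0.984]] [-7.0, 588.0, 1377.0]
scene -0.07156986530037307 [[449.401954273332, 0.0, 321.23593849063104], [0.0, 449.401954273332, 198.35082508026613], [0.0, 0.0, 1.0]] [[-0.005, 1.0, 0.006], [0.796, 0.008, -0.605], [-0.605, 0.002, -0.796]] [1.0, -441.0, 1605.0]
```

View pics/top0.png

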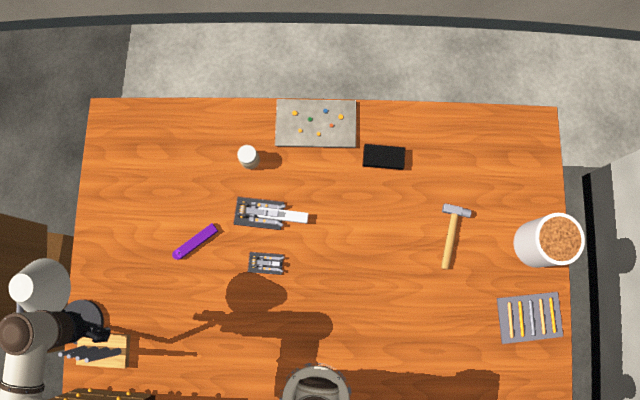

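View pics/scene0.png

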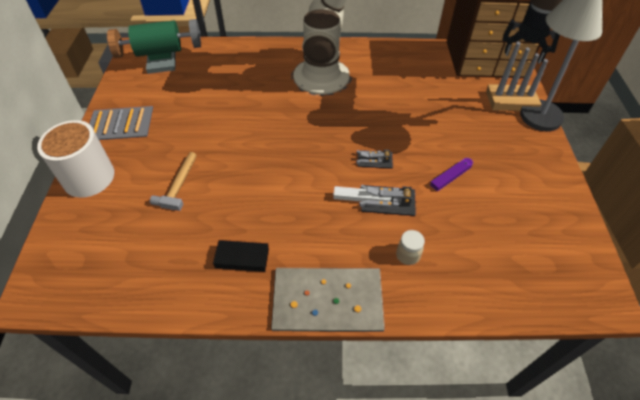

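The top view shows the large jig at about (260,213), with its mouth to the right (−y) and the bar's square end at (308,217). The small decoy jig is at (266,263) and the purple bar at (196,242). The jar is at (247,156), the charcoal at (384,156) and the hammer at (452,235).

```bash
python3 - <<'E'
from h import *
P=np.load("top_w.npy")
for n,(u,v) in dict(stopend=(238,211),barend=(307,217),barmid=(295,216),jar=(247,154),char=(384,157),hamhead=(456,211),hamend=(447,265),purple=(196,242),bench=(330,240)).items(): print(n,np.round(P[v,u]))
im=cv2.imread("pics/top0.png"); sub=P[190:240,225:325]
m=(sub[...,2]>14)&(sub[...,2]<70); print(np.round(np.c_[sub[m].min(0),sub[m].max(0)]))
# bar overhang pixels: white, z ~28
b=sub[(sub[...,2]>20)&(sub[...,2]<36)&(sub[...,1]<np.median(P[190:240,285:290,1]))]
c=b.mean(0); w,V=np.linalg.eigh(np.cov(b[:,:2].T)); print(c,V[:,1],len(b),b.min(0),b.max(0))
E
```

```text
stopend [565. 257.   8.]
barend [552.  40.  -1.]
barmid [550.  75.  32.]
jar [732. 227.  74.]
char [ 745. -199.   27.]
hamhead [ 576. -423.   28.]
hamend [ 409. -392.   25.]
purple [463. 381.  21.]
bench [482. -34.  -1.]
[[510. 609.]
 [ 39. 261.]
 [ 14.  53.]]
[550.37016833  70.54318586  27.38472985] [0.13414758 0.99096137] 199 [532.41730145  38.99685943  21.19638171] [568.25737961 101.15007426  34.57755102]
```

```bash
cat >> h.py <<'E'
def plan(pos, yaw, n):
    """tool-y heading yaw (deg, world), tool down; prints n rows from measured pose"""
    st=arm.read_state(); R0=Ro.from_quat(st["ee_rot"]); p0=np.array(st["position"])
    y=np.radians(yaw); ty=np.array([np.cos(y),np.sin(y),0]); tz=np.array([0,0,-1.]); 
    Rt=Ro.from_matrix(np.c_[np.cross(ty,tz),ty,tz]); rv=(R0.inv()*Rt).as_rotvec()
    T=[];
    for i in range(n):
        Ri=R0*Ro.from_rotvec(rv*i/n); T.append(Ri.inv().apply((np.array(pos)-p0)/n/1000))
    print("now",np.round(p0,1),"yaw_y",np.degrees(np.arctan2(*R0.as_matrix()[[1,0],1])).round(2),"F",np.round(st["contact_force"],1),"w",round(st["gripper_width"],1),"t",st["clock"])
    print([[round(float(a),4) for a in t] for t in T]); print("rot",np.round(rv/n,4).tolist(),"j",np.round(st["joints"],2))
E
python3 - <<'E'
from h import *
d=optics.get_image("wrist"); print(np.round(d["hand_eye"],2).tolist(),d["camera_matrix"][0][0])
plan((575,130,260),172.3,12) 
plan((575,130,260),172.3,18)
E
```

```text
[[-0.0, -0.95, -0.3, 76.18], [1.0, -0.0, -0.0, 0.55], [0.0, -0.3, 0.95, -143.31], [0.0, 0.0, 0.0, 1.0]] 287.2911882187973
now [217.6 585.5 230.5] yaw_y -110.39 F [-0.   0.5 -0.4] w 85.4 t 0.15
[[0.0411, 0.0252, -0.0024], [0.0437, 0.0204, -0.0024], [0.0457, 0.0154, -0.0024], [0.0472, 0.0102, -0.0024], [0.048, 0.0048, -0.0024], [0.0482, -0.0006, -0.0024], [0.0479, -0.006, -0.0024], [0.0469, -0.0114, -0.0025], [0.0453, -0.0165, -0.0025], [0.0432, -0.0215, -0.0025], [0.0405, -0.0262, -0.0025], [0.0373, -0.0306, -0.0025]]
rot [0.0001, -0.0001, 0.1124] j [ 1.47  0.39  0.01 -0.   -1.19 -0.26]
now [217.6 585.5 230.5] yaw_y -110.39 F [-0.   0.5 -0.4] w 85.4 t 0.15
[[0.0274, 0.0168, -0.0016], [0.0286, 0.0147, -0.0016], [0.0296, 0.0125, -0.0016], [0.0305, 0.0103, -0.0016], [0.0312, 0.0079, -0.0016], [0.0317, 0.0056, -0.0016], [0.032, 0.0032, -0.0016], [0.0322, 0.0008, -0.0016], [0.0321, -0.0016, -0.0016], [0.0319, -0.004, -0.0016], [0.0315, -0.0064, -0.0016], [0.031, -0.0087, -0.0016], [0.0302, -0.011, -0.0016], [0.0293, -0.0133, -0.0016], [0.0282, -0.0154, -0.0016], [0.027, -0.0175, -0.0016], [0.0256, -0.0195, -0.0016], [0.0241, -0.0213, -0.0016]]
rot [0.0001, -0.0001, 0.075] j [ 1.47  0.39  0.01 -0.   -1.19 -0.26]
```

```bash
python3 - <<'E'
from h import *
plan((553,95,225),172.3,18)
E
```

```text
now [217.6 585.5 230.5] yaw_y -110.39 F [-0.   0.5 -0.4] w 85.4 t 0.15
[[0.027, 0.019, 0.0003], [0.0283, 0.017, 0.0003], [0.0295, 0.0148, 0.0003], [0.0305, 0.0126, 0.0003], [0.0314, 0.0102, 0.0003], [0.0321, 0.0079, 0.0003], [0.0326, 0.0054, 0.0003], [0.0329, 0.003, 0.0003], [0.033, 0.0005, 0.0003], [0.033, -0.002, 0.0003], [0.0327, -0.0044, 0.0003], [0.0323, -0.0069, 0.0003], [0.0317, -0.0093, 0.0003], [0.0309, -0.0116, 0.0003], [0.0299, -0.0139, 0.0003], [0.0288, -0.0161, 0.0003], [0.0275, -0.0182, 0.0003], [0.0261, -0.0202, 0.0003]]
rot [0.0001, -0.0001, 0.075] j [ 1.47  0.39  0.01 -0.   -1.19 -0.26]
```

Call:
play_rows(travel=[[0.027, 0.019, 0], [0.028, 0.017, 0], [0.0295, 0.015, 0], [0.0305, 0.0125, 0], [0.0315, 0.01, 0], [0.032, 0.008, 0], [0.0325, 0.0055, 0], [0.033, 0.003, 0], [0.033, 0.0005, 0], [0.033, -0.002, 0], [0.0325, -0.0045, 0], [0.032, -0.007, 0]], rotation=[[0, 0, 0.075], [0, 0, 0.075], [0, 0, 0.075], [0, 0, 0.075], [0, 0, 0.075], [0, 0, 0.075], [0, 0, 0.075], [0, 0, 0.075], [0, 0, 0.075], [0, 0, 0.075], [0, 0, 0.075], [0, 0, 0.075]], grip=[1, 1, 1, 1, 1, 1, 1, 1, 1, 1, 1, 1])

```text
clock: 1.15
position: [441.5, 257.8, 231.2]
ee_rot: [0.808, -0.589, -0.0, 0.0]
contact_force: [1.2, 0.4, 0.0]
gripper_width: 85.7
```

Call:
play_rows(travel=[[0.0315, -0.009, 0], [0.031, -0.0115, 0], [0.03, -0.014, 0], [0.029, -0.016, 0], [0.0275, -0.018, 0], [0.026, -0.02, 0], [0, 0, 0], [0, 0, 0], [0, 0, 0]], rotation=[[0, 0, 0.075], [0, 0, 0.075], [0, 0, 0.075], [0, 0, 0.075], [0, 0, 0.075], [0, 0, 0.075], [0, 0, 0], [0, 0, 0], [0, 0, 0]], grip=[1, 1, 1, 1, 1, 1, 1, 1, 1])

```text
clock: 1.9
position: [551.6, 95.6, 230.9]
ee_rot: [-0.658, 0.753, 0.0, -0.0]
contact_force: [-0.5, -0.2, 0.3]
gripper_width: 85.5
```

```bash
python3 - <<'E'
from h import *
st=arm.read_state(); d=optics.get_image("wrist"); cv2.imwrite("pics/w1.png",d["image"]); np.save("w1.npy",world(d,st))
plan((553,95,225),172.3,6)
E
```

```text
now [551.5  96.1 231.1] yaw_y 172.32 F [-0.2  0.5 -0.6] w 85.5 t 1.95
[[0.0002, -0.0003, 0.001], [0.0002, -0.0003, 0.001], [0.0002, -0.0003, 0.001], [0.0002, -0.0003, 0.001], [0.0002, -0.0003, 0.001], [0.0002, -0.0003, 0.001]]
rot [0.0001, -0.0, 0.0001] j [ 0.46  0.27 -0.15 -0.   -1.14 -0.6 ]
```

View pics/w1.png

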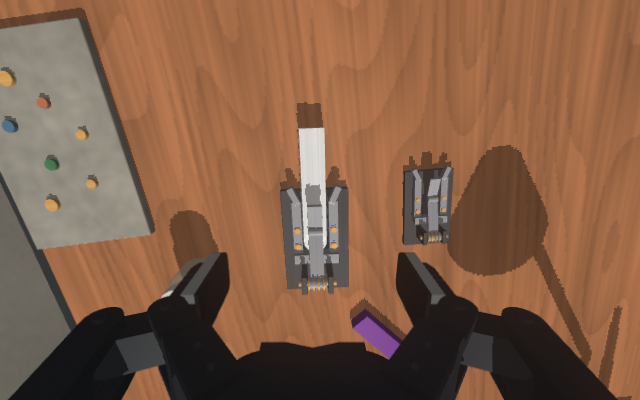

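The wrist view shows the bar's overhang from (310,128) down to about (312,190), its mouth at row 187, the hinge at (317,288) and the base edges at columns 281–348.

```bash
python3 - <<'E'
from h import *
P=np.load("w1.npy"); im=cv2.imread("pics/w1.png"); hsv=cv2.cvtColor(im,cv2.COLOR_BGR2HSV)
z=P[...,2]; U,V=np.meshgrid(np.arange(640),np.arange(400))
roi=(U>275)&(U<355)&(V>95)&(V<300)
bar=roi&(z>22)&(z<34)&(V<188)&(hsv[...,1]<60)&(hsv[...,2]>150)
b=P[bar]; print(len(b),b.mean(0),b.min(0),b.max(0))
r=cv2.minAreaRect((b[:,:2]).astype(np.float32)); print(r)
for v in (140,155,170,185):  # mid of bar per row
    u=np.where(bar[v])[0]; print(v,u.min(),u.max(),np.round((P[v,u.min()]+P[v,u.max()])/2,1),np.round(P[v,u.min()]-P[v,u.max()],1))
base=roi&(z>4)&(V>185)
# base plate edges per row (non-wood: low sat)
for v in (200,220,240,260,280):
    u=np.where(roi[v]&(hsv[v,:,1]<90)&(z[v]>4))[0]; a,c=P[v,u.min()],P[v,u.max()]; print(v,u.min(),u.max(),np.round((a+c)/2,1),np.round(a-c,1))
for v in range(180,296,6): print(v,np.round(P[v,308:330:5,2]).tolist(),np.round(P[v,314,:2]))
E
```

```text
1454 [548.0152652   72.02327951  28.68991223] [530.36895379  36.74186944  26.09544295] [566.41001882 111.1448238   31.13289922]
((548.2523803710938, 74.07545471191406), (72.13179016113281, 29.84221649169922), 84.05747985839844)
140 299 324 [546.1  52.4  28. ] [29.3 -3.9 -1.2]
155 300 324 [547.8  69.8  29.4] [28.5 -3.9 -0.1]
170 301 324 [549.7  88.   29.1] [27.8 -3.7 -0.5]
185 301 325 [551.7 106.8  28.5] [29.5 -4.2  0.5]
200 281 347 [553.5 131.6  11.3] [ 86.4 -12.6   2.3]
220 282 347 [556.8 159.9  11. ] [ 87.1 -11.8  -0.5]
240 284 347 [559.5 189.9  10. ] [ 86.6 -11.5  -1. ]
260 285 347 [562.8 220.4  10.7] [ 86.9 -12.5   0.9]
280 287 347 [565.8 253.4   9.7] [ 86.5 -11.4  -0.9]
180 [29.0, 28.0, 29.0, 29.0, 1.0] [550. 101.]
186 [28.0, 29.0, 29.0, 28.0, 0.0] [551. 108.]
192 [28.0, 29.0, 28.0, 28.0, 11.0] [552. 116.]
198 [29.0, 29.0, 30.0, 29.0, 12.0] [553. 123.]
204 [28.0, 29.0, 48.0, 29.0, 18.0] [554. 131.]
210 [48.0, 48.0, 48.0, 29.0, 13.0] [554. 133.]
216 [43.0, 44.0, 44.0, 29.0, 11.0] [555. 142.]
222 [39.0, 40.0, 38.0, 28.0, 11.0] [557. 152.]
228 [36.0, 37.0, 38.0, 29.0, 10.0] [558. 161.]
234 [28.0, 40.0, 41.0, 28.0, 10.0] [559. 167.]
240 [30.0, 37.0, 37.0, 30.0, 11.0] [560. 177.]
246 [28.0, 38.0, 38.0, 29.0, 11.0] [561. 185.]
252 [21.0, 39.0, 39.0, 39.0, 24.0] [562. 193.]
258 [29.0, 39.0, 40.0, 39.0, 30.0] [563. 202.]
264 [10.0, 42.0, 40.0, 41.0, 17.0] [564. 209.]
270 [10.0, 41.0, 41.0, 41.0, 34.0] [566. 219.]
276 [42.0, 41.0, 43.0, 42.0, 48.0] [541.  20.]
282 [49.0, 49.0, 49.0, 49.0, 48.0] [567. 231.]
288 [50.0, 51.0, 51.0, 49.0, 42.0] [568. 239.]
294 [1.0, -0.0, 1.0, 1.0, -1.0] [574. 283.]
```

```bash
python3 - <<'E'
from h import *
plan((548.2,74,5),174.15,9)
E
```

```text
now [551.5  96.1 231.1] yaw_y 172.32 F [-0.2  0.5 -0.6] w 85.5 t 1.95
[[0.0025, 0.0, 0.0251], [0.0025, 0.0, 0.0251], [0.0025, 0.0, 0.0251], [0.0025, 0.0001, 0.0251], [0.0025, 0.0001, 0.0251], [0.0025, 0.0001, 0.0251], [0.0025, 0.0001, 0.0251], [0.0025, 0.0001, 0.0251], [0.0025, 0.0001, 0.0251]]
rot [0.0001, -0.0, -0.0035] j [ 0.46  0.27 -0.15 -0.   -1.14 -0.6 ]
```

Call:
play_rows(travel=[[0.0075, 0, 0.02], [0.0075, 0, 0.028], [0.0074, 0.0002, 0.03], [0, 0, 0.03], [0, 0, 0.03], [0, 0, 0.03], [0, 0, 0.025], [0, 0, 0.018], [0, 0, 0.01], [0, 0, 0.005], [0, 0, 0], [0, 0, 0]], rotation=[[0, 0, -0.011], [0, 0, -0.011], [0, 0, -0.01], [0, 0, 0], [0, 0, 0], [0, 0, 0], [0, 0, 0], [0, 0, 0], [0, 0, 0], [0, 0, 0], [0, 0, 0], [0, 0, 0]], grip=[1, 1, 1, 1, 1, 1, 1, 1, 1, 1, 1, 1])

```text
clock: 2.95
position: [549.7, 74.2, 6.3]
ee_rot: [-0.67, 0.742, -0.0, 0.001]
contact_force: [-0.0, -0.1, 1.0]
gripper_width: 85.2
```

Call:
play_rows(travel=[[0, 0, 0], [0, 0, 0], [0, 0, 0], [0, 0, 0], [0, 0, 0], [0, 0, 0], [0, 0, 0], [0, 0, 0], [0, 0, 0], [0, 0, 0]], rotation=[[0, 0, 0], [0, 0, 0], [0, 0, 0], [0, 0, 0], [0, 0, 0], [0, 0, 0], [0, 0, 0], [0, 0, 0], [0, 0, 0], [0, 0, 0]], grip=[0, 0, 0, 0, 0, 0, 0, 0, 0, 0])

```text
clock: 3.78
position: [549.2, 73.5, 6.0]
ee_rot: [-0.67, 0.742, -0.0, 0.0]
contact_force: [-1.6, -0.5, 6.3]
gripper_width: 29.0
```

```bash
python3 - <<'E'
from h import *
plan((548.2-12,74-117,5),174.15,12)
E
```

```text
now [549.2  73.5   6. ] yaw_y 174.13 F [-1.6 -0.5  6.3] w 29.0 t 3.7833
[[0.0098, 0.0001, 0.0001], [0.0098, 0.0001, 0.0001], [0.0098, 0.0001, 0.0001], [0.0098, 0.0001, 0.0001], [0.0098, 0.0001, 0.0001], [0.0098, 0.0001, 0.0001], [0.0098, 0.0001, 0.0001], [0.0098, 0.0001, 0.0001], [0.0098, 0.0001, 0.0001], [0.0098, 0.0001, 0.0001], [0.0098, 0.0001, 0.0001], [0.0098, 0.0001, 0.0001]]
rot [-0.0, 0.0, -0.0] j [ 0.43  0.53 -0.42  0.   -0.62 -0.53]
```

Call:
play_rows(travel=[[0.006, 0, 0], [0.01, 0, 0], [0.011, 0, 0], [0.011, 0, 0], [0.011, 0, 0], [0.011, 0, 0], [0.011, 0, 0], [0.011, 0, 0], [0.011, 0, 0], [0.011, 0, 0], [0.011, 0, 0], [0.006, 0, 0]], rotation=[[0, 0, 0], [0, 0, 0], [0, 0, 0], [0, 0, 0], [0, 0, 0], [0, 0, 0], [0, 0, 0], [0, 0, 0], [0, 0, 0], [0, 0, 0], [0, 0, 0], [0, 0, 0]], grip=[0, 0, 0, 0, 0, 0, 0, 0, 0, 0, 0, 0])

```text
clock: 4.78
position: [535.5, -48.8, 4.8]
ee_rot: [-0.669, 0.743, 0.0, -0.001]
contact_force: [-0.3, -0.4, -1.8]
gripper_width: 28.8
```

```bash
python3 - <<'E'
from h import *
plan((548.2-12,74-117,-4),174.15,6)
d=optics.get_image("scene"); im=d["image"][140:240,280:480]; cv2.imwrite("pics/s1.png",cv2.resize(im,None,fx=4,fy=4))
E
```

```text
now [535.5 -48.8   4.8] yaw_y 174.01 F [-0.3 -0.4 -1.8] w 28.8 t 4.7833
[[-0.001, -0.0, 0.0015], [-0.001, -0.0, 0.0015], [-0.001, -0.0, 0.0015], [-0.001, -0.0, 0.0015], [-0.001, -0.0, 0.0015], [-0.001, -0.0, 0.0015]]
rot [0.0003, -0.0001, -0.0004] j [ 0.21  0.51 -0.46  0.   -0.6  -0.32]
```

View pics/s1.png

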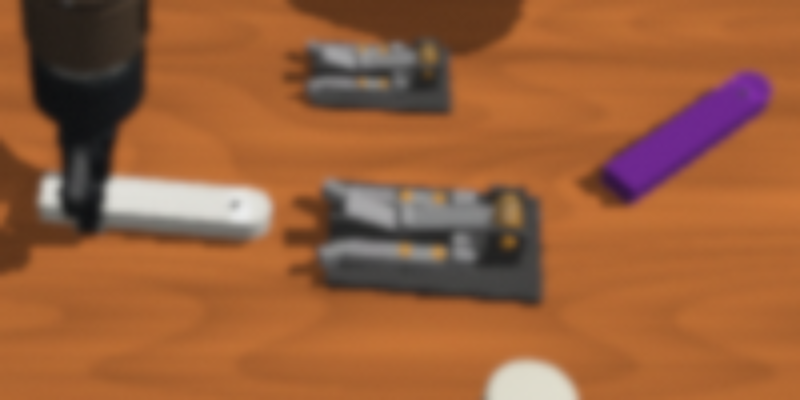

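Call:
play_rows(travel=[[0, 0, 0.002], [0, 0, 0.002], [0, 0, 0.001], [0, 0, 0], [0, 0, 0]], rotation=[[0, 0, 0], [0, 0, 0], [0, 0, 0], [0, 0, 0], [0, 0, 0]], grip=[0, 0, 0, 0, 0])

```text
clock: 5.25
position: [536.6, -46.4, 0.2]
ee_rot: [-0.67, 0.742, 0.0, -0.0]
contact_force: [0.4, -0.6, -2.4]
gripper_width: 28.9
```

Call:
play_rows(travel=[[0, 0, 0], [0, 0, 0], [0, 0, 0], [0, 0, 0], [0, 0, 0], [0, 0, 0], [0, 0, 0], [0, 0, 0], [0, 0, 0], [0, 0, 0]], rotation=[[0, 0, 0], [0, 0, 0], [0, 0, 0], [0, 0, 0], [0, 0, 0], [0, 0, 0], [0, 0, 0], [0, 0, 0], [0, 0, 0], [0, 0, 0]], grip=[0.8, 0.8, 0.8, 0.8, 0.8, 0.8, 0.8, 0.8, 0.8, 0.8])

```text
clock: 6.08
position: [536.6, -46.9, 0.3]
ee_rot: [-0.67, 0.743, -0.0, -0.0]
contact_force: [0.2, 0.9, 0.7]
gripper_width: 68.2
```

```bash
python3 - <<'E'
from h import *
st=arm.read_state(); d=optics.get_image("wrist"); P=world(d,st); cv2.imwrite("pics/w2.png",d["image"]); 
plan((541,29,1),174.15,6)
d=optics.get_image("top");P=world(d); im=d["image"]; cv2.imwrite("pics/t2.png",cv2.resize(im[170:290,220:380],None,fx=4,fy=4))
E
```

```text
now [ 5.366e+02 -4.690e+01  3.000e-01] yaw_y 174.1 F [-0.1  0.2 -0. ] w 68.4 t 6.1333
[[-0.0127, 0.0006, -0.0001], [-0.0127, 0.0006, -0.0001], [-0.0127, 0.0006, -0.0001], [-0.0127, 0.0006, -0.0001], [-0.0127, 0.0006, -0.0001], [-0.0127, 0.0006, -0.0001]]
rot [0.0, -0.0, -0.0002] j [ 0.21  0.52 -0.46  0.   -0.58 -0.32]
```

View pics/w2.png

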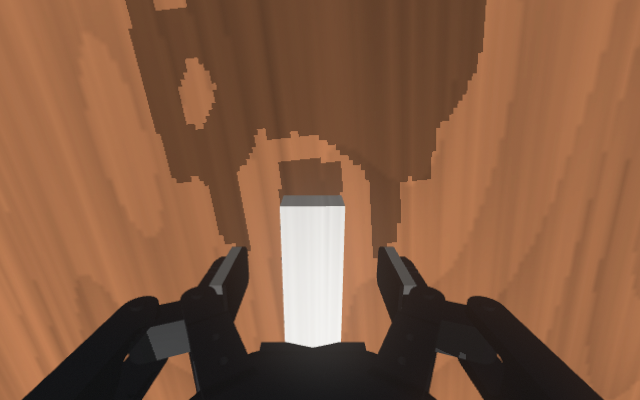

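The wrist view shows the bar flat on the bench, with its square end face at rows 195–206, centred at column 312 between the open fingers. I'll now move 76 mm toward the round end and regrip.

Call:
play_rows(travel=[[-0.006, 0, -0.001], [-0.01, 0, 0], [-0.01, 0, 0], [-0.01, 0, 0], [-0.01, 0, 0], [-0.01, 0, 0], [-0.01, 0, 0], [-0.01, 0, 0], [0, 0, 0], [0, 0, 0]], rotation=[[0, 0, 0], [0, 0, 0], [0, 0, 0], [0, 0, 0], [0, 0, 0], [0, 0, 0], [0, 0, 0], [0, 0, 0], [0, 0, 0], [0, 0, 0]], grip=[0.8, 0.8, 0.8, 0.8, 0.8, 0.8, 0.8, 0.8, 0.8, 0.8])

```text
clock: 7.02
position: [544.4, 29.4, 1.3]
ee_rot: [-0.67, 0.742, 0.0, -0.0]
contact_force: [0.3, 0.0, 0.1]
gripper_width: 68.2
```

Call:
play_rows(travel=[[0, 0, 0], [0, 0, 0], [0, 0, 0], [0, 0, 0], [0, 0, 0], [0, 0, 0], [0, 0, 0], [0, 0, 0], [0, 0, 0], [0, 0, 0]], rotation=[[0, 0, 0], [0, 0, 0], [0, 0, 0], [0, 0, 0], [0, 0, 0], [0, 0, 0], [0, 0, 0], [0, 0, 0], [0, 0, 0], [0, 0, 0]], grip=[0, 0, 0, 0, 0, 0, 0, 0, 0, 0])

```text
clock: 7.85
position: [544.5, 28.4, 1.6]
ee_rot: [-0.67, 0.743, -0.0, -0.0]
contact_force: [-0.3, -3.6, 3.8]
gripper_width: 28.7
```

```bash
python3 - <<'E'
from h import *
plan((536,29,100),174.15,6)
d=optics.get_image("scene"); im=d["image"][140:240,280:480]; cv2.imwrite("pics/s2.png",cv2.resize(im,None,fx=4,fy=4))
E
```

```text
now [544.5  28.4   1.6] yaw_y 174.1 F [-0.3 -3.6  3.8] w 28.7 t 7.85
[[0.0, 0.0014, -0.0164], [0.0, 0.0014, -0.0164], [0.0, 0.0014, -0.0164], [0.0, 0.0014, -0.0164], [0.0, 0.0014, -0.0164], [0.0, 0.0014, -0.0164]]
rot [-0.0, -0.0, -0.0002] j [ 0.35  0.53 -0.45  0.   -0.6  -0.45]
```

View pics/s2.png

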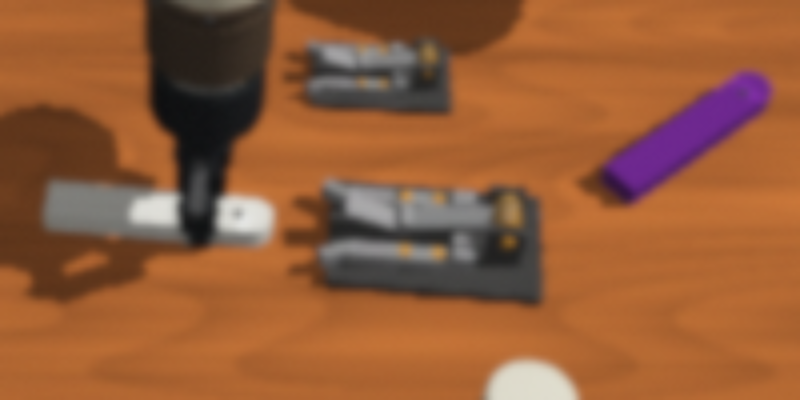

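The bar is regripped near its round end at width 28.7. With the bar on the bench the TCP is at z = 1.6, so insertion should run at z ≈ 12.6. Next I'll lift, back off and turn it half round.

Call:
play_rows(travel=[[0, 0, -0.01], [0.006, 0, -0.018], [0.01, 0, -0.02], [0.012, 0, -0.02], [0.01, 0, -0.012], [0.01, 0, 0], [0, 0, 0], [0, 0, 0], [0, 0, 0], [0, 0, 0], [0, 0, 0], [0, 0, 0]], rotation=[[0, 0, 0], [0, 0, 0], [0, 0, 0], [0, 0, 0], [0, 0, 0], [0, 0, -0.06], [0, 0, -0.11], [0, 0, -0.12], [0, 0, -0.12], [0, 0, -0.12], [0, 0, -0.12], [0, 0, -0.12]], grip=[0, 0, 0, 0, 0, 0, 0, 0, 0, 0, 0, 0])

```text
clock: 8.9
position: [538.6, -18.6, 80.8]
ee_rot: [0.901, -0.434, -0.001, 0.0]
contact_force: [0.3, 0.4, -2.0]
gripper_width: 28.4
```

Call:
play_rows(travel=[[0, 0, 0], [0, 0, 0], [0, 0, 0], [0, 0, 0], [0, 0, 0], [0, 0, 0], [0, 0, 0], [0, 0, 0], [0, 0, 0], [0, 0, 0], [0, 0, 0], [0, 0, 0]], rotation=[[0, 0, -0.12], [0, 0, -0.12], [0, 0, -0.12], [0, 0, -0.12], [0, 0, -0.12], [0, 0, -0.12], [0, 0, -0.12], [0, 0, -0.12], [0, 0, -0.12], [0, 0, -0.12], [0, 0, -0.12], [0, 0, -0.12]], grip=[0, 0, 0, 0, 0, 0, 0, 0, 0, 0, 0, 0])

```text
clock: 9.9
position: [538.6, -18.6, 80.8]
ee_rot: [0.964, 0.268, -0.001, -0.0]
contact_force: [-0.3, 0.0, -2.2]
gripper_width: 28.2
```

Call:
play_rows(travel=[[0, 0, 0], [0, 0, 0], [0, 0, 0], [0, 0, 0], [0, 0, 0], [0, 0, 0], [0, 0, 0], [0, 0, 0], [0, 0, 0], [0, 0, 0]], rotation=[[0, 0, -0.12], [0, 0, -0.12], [0, 0, -0.12], [0, 0, -0.12], [0, 0, -0.12], [0, 0, -0.12], [0, 0, -0.06], [0, 0, -0.05], [0, 0, 0], [0, 0, 0]], grip=[0, 0, 0, 0, 0, 0, 0, 0, 0, 0])

```text
clock: 10.73
position: [538.9, -18.7, 81.0]
ee_rot: [0.776, 0.631, -0.0, -0.0]
contact_force: [0.2, 0.4, -3.0]
gripper_width: 29.0
```

```bash
python3 - <<'E'
from h import *
plan((538.9,-20,12.6),-5.85,6)
st=arm.read_state(); d=optics.get_image("wrist"); P=world(d,st); np.save("w3.npy",P); cv2.imwrite("pics/w3.png",d["image"]); 
E
```

```text
now [538.9 -18.7  81. ] yaw_y -11.8 F [ 0.2  0.4 -3. ] w 29.0 t 10.7333
[[-0.0002, 0.0001, 0.0114], [-0.0002, 0.0, 0.0114], [-0.0002, 0.0, 0.0114], [-0.0002, 0.0, 0.0114], [-0.0002, 0.0, 0.0114], [-0.0002, 0.0, 0.0114]]
rot [-0.0002, -0.0, -0.0173] j [ 0.27  0.4  -0.4  -0.   -0.77  2.67]
```

View pics/w3.png

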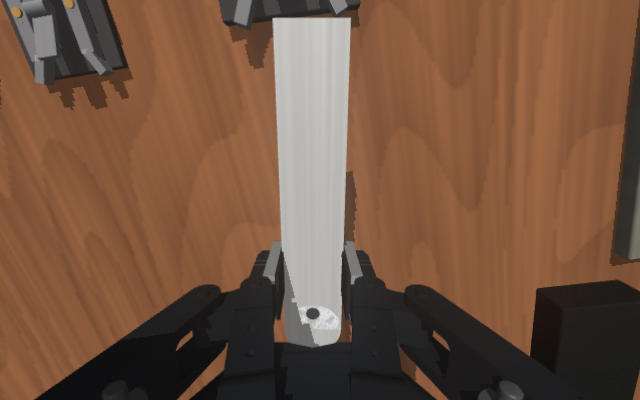

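The bar is square end first, held near the round end (pin-hole at (313,314)). The square end face is at row 17, with the jig's flares just behind at (240,20) and (340,8). I'll check pitch, end position and mouth centre.

```bash
python3 - <<'E'
from h import *
P=np.load("w3.npy"); ax=np.array([.102,.995,0]); 
yw=np.radians(-11.8); bx=np.array([-np.sin(yw),np.cos(yw),0]); by=np.array([np.cos(yw),np.sin(yw),0])
T=np.array([538.9,-18.7,81])
for v in (22,60,100,150,200):
    r=P[v,260:365]; ok=np.where((r[:,2]>70))[0]; a,b=r[ok[0]],r[ok[-1]]; m=(a+b)/2-T
    print(v,ok[0]+260,ok[-1]+260,np.round([m@bx,m@by,np.median(r[ok,2])],1),round(float(np.linalg.norm(a-b)),1))
for v in (2,6,10,14,18,22):
    r=P[v,215:365]; print(v,np.round(r[::6,2]).astype(int).tolist())
for v,u in ((2,222),(14,230),(22,238),(22,246),(2,357),(8,340),(8,347)): print(u,v,np.round(P[v,u],1))
E
```

```text
22 273 350 [108.1  -0.5  98. ] 29.5
60 275 349 [95.1 -0.5 97.9] 29.7
100 276 347 [80.  -0.6 98. ] 29.5
150 278 346 [59.5 -0.5 98. ] 29.6
200 280 344 [36.8 -0.6 98. ] 29.4
2 [3, 11, 11, 11, 23, 23, 23, 11, 11, 11, 10, 12, 10, 10, 10, 11, 9, 10, 10, 19, 24, 22, 11, 11, 10]
6 [2, 11, 10, 11, 23, 24, 20, 10, 12, 11, 12, 10, 11, 11, 10, 11, 11, 11, 10, 15, 23, 22, 23, 9, 0]
10 [1, 12, 11, 11, 23, 24, 20, 11, 9, 10, 10, 10, 10, 11, 11, 9, 11, 10, 9, 6, 24, 22, 3, 0, 0]
14 [1, 11, 10, 10, 22, 22, 19, 11, 10, 10, 11, 10, 8, 9, 8, 6, 4, 2, 2, 2, 21, 14, 1, 0, 1]
18 [0, 1, 11, 9, 23, 25, 15, 10, 8, 7, 98, 99, 97, 98, 98, 98, 98, 98, 97, 97, 97, 97, 97, 0, 1]
22 [1, 1, 10, 9, 23, 22, 13, 1, 0, 2, 224, 98, 98, 98, 96, 98, 98, 98, 98, 98, 98, 98, 98, 1, 1]
222 2 [511.  132.2   9.9]
230 14 [514.  124.9   9.7]
238 22 [519.9 115.7  22.3]
246 22 [524.8 114.6  22.7]
357 2 [595.5 114.5   9.9]
340 8 [582.7 110.3  21.6]
347 8 [589.2 113.3   7. ]
```

Call:
play_rows(travel=[[0, 0.0005, 0.005], [0, 0, 0.01], [0, 0, 0.013], [0, 0, 0.014], [0, 0, 0.012], [0, 0, 0.009], [0, 0, 0.005], [0, 0, 0], [0, 0, 0]], rotation=[[0, 0, -0.026], [0, 0, -0.026], [0, 0, -0.026], [0, 0, -0.026], [0, 0, 0], [0, 0, 0], [0, 0, 0], [0, 0, 0], [0, 0, 0]], grip=[0, 0, 0, 0, 0, 0, 0, 0, 0])

```text
clock: 11.53
position: [540.1, -19.1, 13.4]
ee_rot: [0.742, 0.671, -0.0, 0.0]
contact_force: [0.6, -0.5, -2.8]
gripper_width: 28.7
```

```bash
python3 - <<'E'
from h import *
plan((552.5+.102*(88-113)+.5,88,12.6),-5.85,10)
E
```

```text
now [540.1 -19.1  13.4] yaw_y -5.77 F [ 0.6 -0.5 -2.8] w 28.7 t 11.5333
[[0.0108, -0.0001, 0.0001], [0.0108, -0.0001, 0.0001], [0.0108, -0.0001, 0.0001], [0.0108, -0.0001, 0.0001], [0.0108, -0.0001, 0.0001], [0.0108, -0.0001, 0.0001], [0.0108, -0.0001, 0.0001], [0.0108, -0.0001, 0.0001], [0.0108, -0.0001, 0.0001], [0.0108, -0.0001, 0.0001]]
rot [0.0, 0.0, 0.0001] j [ 0.26  0.5  -0.45  0.   -0.62  2.78]
```

Call:
play_rows(travel=[[0.005, -0.0003, 0.0003], [0.006, -0.0002, 0.0003], [0.006, 0, 0], [0.006, 0, 0], [0.006, 0, 0], [0.006, 0, 0], [0.006, 0, 0], [0.006, 0, 0], [0.006, 0, 0], [0.006, 0, 0], [0.006, 0, 0]], rotation=[[0, 0, 0], [0, 0, 0], [0, 0, 0], [0, 0, 0], [0, 0, 0], [0, 0, 0], [0, 0, 0], [0, 0, 0], [0, 0, 0], [0, 0, 0], [0, 0, 0]], grip=[0, 0, 0, 0, 0, 0, 0, 0, 0, 0, 0])

```text
clock: 12.45
position: [544.7, 44.9, 12.3]
ee_rot: [0.742, 0.671, -0.002, -0.0]
contact_force: [-1.5, -7.6, -2.9]
gripper_width: 28.5
```

```bash
python3 - <<'E'
from h import *
plan((552.5+.102*(92.5-113)+.5,92.5,12),-5.85,10)
st=arm.read_state(); d=optics.get_image("wrist"); np.save("w4.npy",world(d,st)); cv2.imwrite("pics/w4.png",d["image"]); 
E
```

```text
now [544.7  44.9  12.3] yaw_y -5.78 F [-1.5 -7.6 -2.9] w 28.5 t 12.45
[[0.0048, 0.0001, 0.0], [0.0048, 0.0001, 0.0], [0.0048, 0.0001, 0.0], [0.0048, 0.0001, 0.0], [0.0048, 0.0001, 0.0], [0.0048, 0.0001, 0.0], [0.0048, 0.0001, 0.0], [0.0048, 0.0001, 0.0], [0.0048, 0.0001, 0.0], [0.0048, 0.0001, 0.0]]
rot [-0.0003, 0.0002, 0.0001] j [ 0.38  0.51 -0.43  0.   -0.63  2.66]
```

View pics/w4.png

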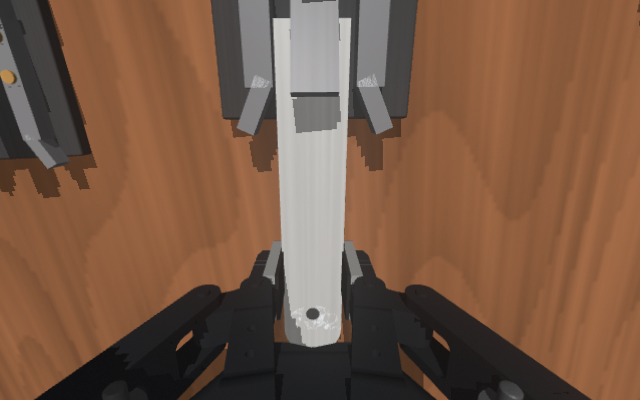

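The square end is between the rails and under the upturned tip (row 95), slightly to the left but clear of both rails. I'll keep going.

Call:
play_rows(travel=[[0.004, 0.0005, 0], [0.005, 0.0003, 0], [0.005, 0, 0], [0.005, 0, 0], [0.005, 0, 0], [0.005, 0, 0], [0.005, 0, 0], [0.004, 0, 0], [0.004, 0, 0], [0.0, 0, 0]], rotation=[[0, 0, 0], [0, 0, 0], [0, 0, 0], [0, 0, 0], [0, 0, 0], [0, 0, 0], [0, 0, 0], [0, 0, 0], [0, 0, 0], [0, 0, 0]], grip=[0, 0, 0, 0, 0, 0, 0, 0, 0, 0])

```text
clock: 13.33
position: [549.4, 86.4, 12.0]
ee_rot: [0.742, 0.671, -0.002, -0.001]
contact_force: [-2.1, -3.1, -2.5]
gripper_width: 28.6
```

Call:
play_rows(travel=[[0.002, 0, 0], [0.002, 0, 0], [0, 0, 0]], rotation=[[0, 0, 0], [0, 0, 0], [0, 0, 0]], grip=[0, 0, 0])

```text
clock: 13.58
position: [550.0, 90.2, 12.0]
ee_rot: [0.742, 0.67, -0.002, -0.001]
contact_force: [-1.9, -5.4, -3.8]
gripper_width: 28.4
```

Call:
play_rows(travel=[[0.001, 0, 0], [0.001, 0, 0], [0, 0, 0]], rotation=[[0, 0, 0], [0, 0, 0], [0, 0, 0]], grip=[0, 0, 0])

```text
clock: 13.83
position: [550.4, 92.3, 12.1]
ee_rot: [0.742, 0.67, -0.002, -0.0]
contact_force: [-0.4, -5.6, -4.2]
gripper_width: 28.3
```

Call:
play_rows(travel=[[0.001, 0, 0], [0.001, 0, 0], [0, 0, 0]], rotation=[[0, 0, 0], [0, 0, 0], [0, 0, 0]], grip=[0, 0, 0])

```text
clock: 14.08
position: [550.2, 92.6, 12.0]
ee_rot: [0.742, 0.67, -0.003, -0.0]
contact_force: [0.7, -11.3, -4.4]
gripper_width: 28.7
```

Call:
play_rows(travel=[[0.001, 0, 0], [0.001, 0, 0], [0, 0, 0]], rotation=[[0, 0, 0], [0, 0, 0], [0, 0, 0]], grip=[0, 0, 0])

```text
clock: 14.33
position: [550.0, 92.7, 12.0]
ee_rot: [0.742, 0.67, -0.004, 0.0]
contact_force: [1.9, -19.3, -3.1]
gripper_width: 28.7
```

The bar met the stop at y ≈ 92.6, as predicted, and the force rose to 19 N. I'll relax the push, open and back up.

Call:
play_rows(travel=[[-0.0015, 0, 0], [-0.001, 0, 0], [0, 0, 0], [0, 0, 0], [0, 0, 0], [0, 0, 0], [0, 0, 0], [0, 0, 0], [0, 0, 0], [0, 0, 0], [0, 0, 0]], rotation=[[0, 0, 0], [0, 0, 0], [0, 0, 0], [0, 0, 0], [0, 0, 0], [0, 0, 0], [0, 0, 0], [0, 0, 0], [0, 0, 0], [0, 0, 0], [0, 0, 0]], grip=[0, 0, 0, 0.8, 0.8, 0.8, 0.8, 0.8, 0.8, 0.8, 0.8])

```text
clock: 15.25
position: [551.8, 95.0, 12.8]
ee_rot: [0.742, 0.671, 0.0, 0.0]
contact_force: [0.4, -0.3, -1.2]
gripper_width: 68.3
```

Call:
play_rows(travel=[[-0.004, 0, -0.008], [-0.02, 0, -0.02], [-0.03, 0, -0.025], [-0.035, 0, -0.03], [-0.035, 0, -0.03], [-0.035, 0, -0.03], [-0.035, 0, -0.03], [-0.02, 0, -0.02], [0, 0, 0], [0, 0, 0]], rotation=[[0, 0, 0], [0, 0, 0], [0, 0, 0], [0, 0, 0], [0, 0, 0], [0, 0, 0], [0, 0, 0], [0, 0, 0], [0, 0, 0], [0, 0, 0]], grip=[0.8, 0.8, 0.8, 0.8, 0.8, 0.8, 0.8, 0.8, 0.8, 0.8])

```text
clock: 16.08
position: [531.7, -105.9, 196.0]
ee_rot: [0.743, 0.67, 0.002, 0.001]
contact_force: [0.6, 0.2, 0.0]
gripper_width: 68.4
```

```bash
python3 - <<'E'
from h import *
plan((550,60,260),-5.85,10)
d=optics.get_image("top"); P=world(d); np.save("t5.npy",P); im=d["image"]; cv2.imwrite("pics/t5f.png",im)
s=optics.get_image("scene"); np.save("s5.npy",world(s)); cv2.imwrite("pics/s5f.png",s["image"])
a=cv2.resize(im[185:240,225:335],(800,400),interpolation=cv2.INTER_CUBIC)[:290]; b=cv2.resize(s["image"][170:225,320:430],(800,400),interpolation=cv2.INTER_CUBIC)[:300]
cv2.imwrite("pics/m5.png",np.vstack([a,b]))
E
```

```text
now [ 531.7 -105.9  196. ] yaw_y -5.91 F [0.6 0.2 0. ] w 68.4 t 16.0833
[[0.0167, 0.0001, -0.0064], [0.0167, 0.0001, -0.0064], [0.0167, 0.0001, -0.0064], [0.0167, 0.0001, -0.0064], [0.0167, 0.0001, -0.0064], [0.0167, 0.0001, -0.0064], [0.0167, 0.0001, -0.0064], [0.0167, 0.0001, -0.0064], [0.0167, 0.0001, -0.0064], [0.0167, 0.0001, -0.0064]]
rot [0.0004, -0.0001, -0.0001] j [ 0.1   0.27 -0.25 -0.   -1.04  2.94]
```

View pics/m5.png

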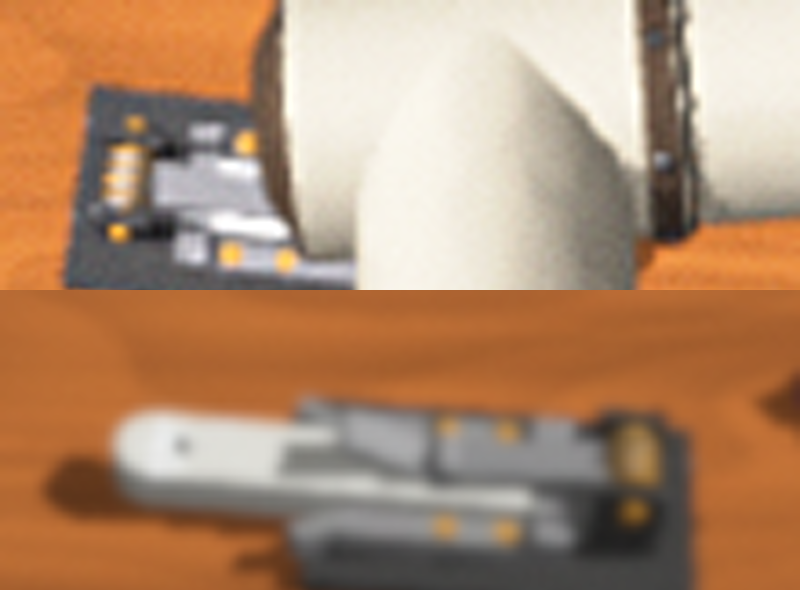

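The bar is in beneath the arm, round end outward. I'll make one near check of the remaining gap and the height.

Call:
play_rows(travel=[[0.015, 0, -0.006], [0.02, 0, -0.006], [0.02, 0, -0.006], [0.02, 0, -0.006], [0.02, 0, -0.006], [0.02, 0, -0.006], [0.02, 0, -0.006], [0.02, 0, -0.006], [0.02, 0, -0.006], [0.015, 0, -0.005], [0, 0, 0], [0, 0, 0]], rotation=[[0, 0, 0], [0, 0, 0], [0, 0, 0], [0, 0, 0], [0, 0, 0], [0, 0, 0], [0, 0, 0], [0, 0, 0], [0, 0, 0], [0, 0, 0], [0, 0, 0], [0, 0, 0]], grip=[0.8, 0.8, 0.8, 0.8, 0.8, 0.8, 0.8, 0.8, 0.8, 0.8, 0.8, 0.8])

```text
clock: 17.18
position: [550.3, 85.4, 252.3]
ee_rot: [0.741, 0.672, -0.001, -0.0]
contact_force: [-0.3, -0.5, -0.0]
gripper_width: 68.2
```

```bash
python3 - <<'E'
from h import *
st=arm.read_state(); d=optics.get_image("wrist"); P=world(d,st); im=d["image"]; print(st["position"],st["clock"],st["contact_force"])
ax=np.array([.1015,.9948]); hsv=cv2.cvtColor(im,cv2.COLOR_BGR2HSV)
m=(hsv[...,1]<60)&(hsv[...,2]>130)&(abs(P[...,2]-28)<5)&(abs(P[...,0]-547-.102*(P[...,1]-60))<25)&(P[...,1]>20)&(P[...,1]<230)
b=P[m]; s=b[:,:2]@ax; l=b[:,:2]@np.array([ax[1],-ax[0]])
print(m.sum(),"along",s.min(),np.percentile(s,[1,99]),s.max())
for lo in range(int(s.min()),int(s.max()),15):
    k=(s>=lo)&(s<lo+15); print(lo,k.sum(),np.round([l[k].min(),l[k].max(),np.median(b[k,2])],1))
v,u=np.where(m); print(u.min(),u.max(),v.min(),v.max())
x0,y0=max(0,u.min()-50),max(0,v.min()-60)
cv2.imwrite("pics/w6.png",cv2.resize(im[y0:y0+150,x0:x0+200],(800,600),interpolation=cv2.INTER_CUBIC)); print(x0,y0)
# hold-down strip height profile along centre line
c=np.abs(P[...,0]-552.5-.102*(P[...,1]-113))<4
for y in range(100,245,8):
    k=c&(abs(P[...,1]-y)<3); 
    if k.any(): print(y,np.round(np.median(P[k][:,2]),1),end="; ")
E
```

```text
[550.25077552  85.42229484 252.30690155] 17.1833 [-0.30853869 -0.51213922 -0.03462513]
2221 along 98.37099097297292 [101.33604603 268.31888881] 270.6051642703809
98 188 [523.9 551.8  28.6]
113 237 [522.6 551.8  28.7]
128 252 [522.8 551.6  28.6]
143 273 [522.9 551.4  28.6]
158 181 [523.  552.5  28.5]
173 170 [514.1 562.6  28.5]
188 138 [514.4 562.3  28.3]
203 173 [513.3 562.   28.3]
218 154 [513.8 562.9  28.6]
233 178 [513.9 562.5  28.6]
248 176 [513.5 562.8  28.8]
263 101 [513.5 562.7  28.7]
292 334 62 203
242 2
100 338.7; 108 28.8; 116 28.4; 124 29.3; 132 48.3; 140 44.3; 148 40.9; 156 37.2; 164 39.9; 172 37.4; 180 37.7; 188 38.8; 196 39.2; 204 39.7; 212 40.7; 220 41.6; 228 44.1; 236 49.3; 244 47.2;
```

View pics/w6.png

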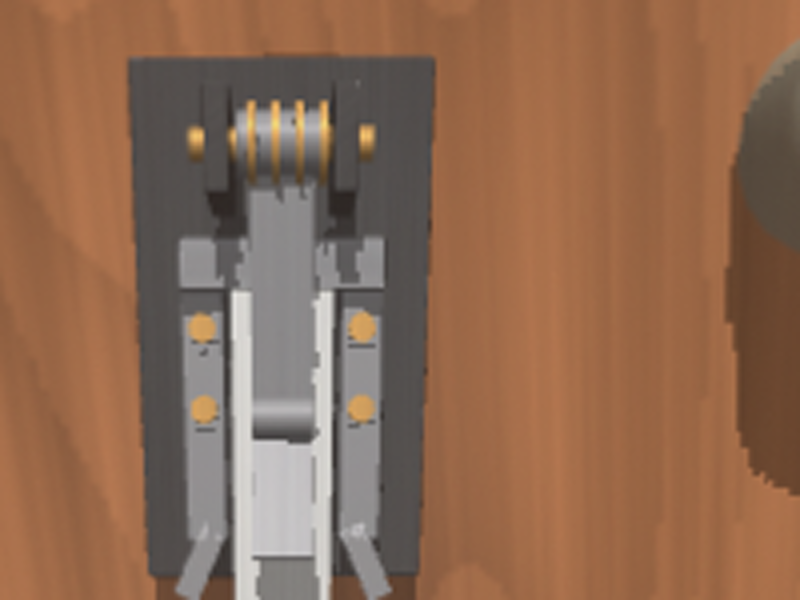

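The bar's white edges run right up to the stop bar (crop row 290). They are centred between the rails, and the arm's nose rests on the bar. The top is level at 28.3–28.8 mm along its length. The robot is clear, so I'm handing in.

```bash
python3 - <<'E'
from h import *
print(workorder.job_done())
E
```

```text
the job is handed in; nothing more can be done
None
```

The bar is turned end for end and back in the jig, with its square end against the stop bar. I handed the job in at about 17 s of the 54 s allowed. No verdict is reported, so the result rests on my own checks.

**What I did:** I gripped the overhang, pulled the bar out along the jig and laid it on the bench. I then regripped it near the round end, turned it half round and slid it in under the hold-down arm. The push ended at the expected depth, with the force rising to about 19 N. I then eased off, let go and moved clear.

**Last checks (wrist camera):**
- **Seating:** no gap is visible between the square end and the stop bar, and the bar sits centred between the rails.
- **Flatness:** the bar's top is level at 28.3–28.8 mm above the bench, against 28 expected.
- **Hold-down arm:** its height profile matches the one at the start, when it rested on the bar. I judged its angle only from this, not directly.
- **Robot:** it is clear of everything, and the contact force reads about zero.
- **Jar, charcoal block and hammer:** the arm never went near them, but I did not measure their positions again at the end.

No check failed. The only disagreement was 1–2 mm between the camera and gripper estimates of the jig's centre line, so I slid the bar in along a line between the two.

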